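# Close up the bread corner

### The arm

A 6-joint arm with a two-finger parallel gripper is mounted at the origin on the work surface. World frame = base frame: x ahead of the robot, y to its left, z up, the work surface at z = 0. Lengths are in m, angles in degrees, forces in N, time in s.
With the tool pointing down it reaches from about 0.3 to 0.75 m from the base axis. Payload 8.5 kg.
Tool frame: the origin (TCP) lies at the very end of the fingers, on their centre line; the grasp point (between the pads) lies 19 mm behind it; z points along the fingers, y is the line along which they close (so a half turn about z gives the same grasp; the last joint's range is limited). The gripper opens to 85 mm and grips with 20 to 120 N. Pads are 22 mm wide; open, the fingers measure 114 mm over their backs; the gripper's body (76 mm by 85 mm) begins 54 mm behind the grasp point. The pads swing forward as they close: fully open they stand 13 mm farther back than shut.
Start: joints at [-83.325, 21.807, 74.336, -0, 83.858, -12.336], TCP at [0.179, -0.52, 0.231] pointing down, gripper open.
Joint ranges: [-178.18, 178.18], [-50.72, 133.34], [12.68, 142.11], [-81.47, 261.47], [9.98, 163.14], [-165.26, 165.26]. Speed limits (degrees/s): [136.94, 136.94, 180, 180, 180, 180].

### API

Orientations are given as a 3x3 rotation matrix whose columns are the frame's x, y, z axes.
In Python, from rig import observe, cams, ticket gives the robot as it stands.
- The arm moves only by the tool move_arm, never from a script. Its arguments are lists of equal length, an entry for each row: "jaw": the finger opening in cm, from 0 to 8.54; "dp": the shift along the tool's x, y, z in cm, a list of three; "turn": the turn, a rotation vector about the tool's x, y, z in rad, a list of three. In form: {"jaw": [jaw, ...], "dp": [[tx, ty, tz], ...], "turn": [[wx, wy, wz], ...]}. A call has 1 to 12 rows; each row shifts and turns the commanded pose from where the row before left it, along the tool's axes as they then stand; what a row does not reach is not made up. A row lasts 1/12 s, in which the tool goes at most 41.7 mm and 7.16 degrees, less where a joint would pass 70% of its speed; a pose out of reach is approached as far as the arm can. A call is refused whole if a number of a shift passes 4.17 or a number of a turn 0.125, either way. A call with a gripper value outside its range is refused whole. The fingers move at their own pace and stop on an object; "force" is the grip in N (left out, the last holds). Time passes only in rows, so rows that do not move let the fingers close. It gives the time, the measured TCP pose, the force, the opening and the grip force at its end, in the units of the state.
- observe(): the state, without advancing time (a new reading comes with each control period).
- cams.get_image(name): name is "scene" or "top"; returns (picture, depth): 384x512x3 uint8, red, green, blue; 384x512 float32, m along the optical axis (not along the pixel's ray), 0 where there is no reading.
- cams.calibration(name): a dict with "vertical_fov" (degrees; the focal length in pixels is half the picture's height over the tangent of half this angle, whatever the lens; pixels are square), "cx", "cy" (the principal point, pixels), "view" (4x4, takes a point from world to camera coordinates). Camera axes: x right, y up, looking along -z (the intrinsics and any distortion apply to the point x, -y, -z); pixel columns grow to the right and rows downward; lengths in m; the calibration is good to about 2 mm. A picture is of the moment at which its call begins. calibration takes no time and is no camera call.
- ticket.close_job(): hands the job in; it is judged then, once.
Trained networks look in the newest picture that a camera, given by its name, has taken for a name from the list of things; names that differ only in an ending like _2 or _b are one class to them, and where a whole thing is asked for, a point or a joint stands for the part that bears it (a point fixed in the world has none). Each returns a list of dicts, best first, with "p" (0 to 1); they miss things now and then, are a little off and sometimes report something else, mostly with a low value. They report only what shows in the picture. A call takes as long as a camera call.
- cams.spot_in(camera, query): "box" ([centre column, centre row, width, height] as shares, 0 to 1, of the picture: columns of its width, rows of its height, round what is visible of it).
- cams.outline_of(camera, query): "mask" (384x512 bool, what is visible of it) and "box" ([centre column, centre row, width, height] as shares, 0 to 1, of the picture: columns of its width, rows of its height, round what is visible of it).
- cams.mark_of(camera, query): "location" ([column, row] as shares, 0 to 1, of the picture: columns of its width, rows of its height: a listed point, or the origin of a listed thing).
The state is a dict: "time_s": time; "q": joint angles; "qvel": joint speeds; "joint_efforts": joint torques, N m; "position": TCP position; "tool_rot": TCP orientation; "ft_force": force on the tool from outside, world axes, zero at the start; "wrist_torque": the same for the moment, N m; "grip_width": finger opening in m; "gripper_force": force on a finger pad.
Only numpy, scipy, OpenCV 4.12 (cv2) and the standard library are available. Lean on these libraries where they do the work, as an engineer would, in place of code of your own. Each camera call takes 0.05 s, during which the arm holds its last target. There are 200 camera calls.

### The job

Breakfast is over, so close up the bread corner: with the fingertips push both drawers of the low wooden chest fully home, and push the raised lid of the bread bin all the way down shut, in any order. Do it gently, without slamming, and only push: do not pull the drawers farther out or swing the lid farther back, and nothing is to be gripped or lifted. Leave everything else standing where it is.

Things in the scene. Friction and masses are not known exactly. Their poses are not given: they have to be found in the camera images.
- chest: low beech chest with two side-by-side drawers, fixed to the worktop; carcass 180 mm deep (x) by 220 mm wide (y) by 100 mm high. Origin: centre of its underside. Its x axis points from the drawer side into the chest (drawers shut along +x), z up. Chest and bread bin may stand either way round, left or right
- wide_drawer (a joint): travel of the wider drawer (on the chest's +y side), m: 0 = fully shut, grows as it comes out, stop at 0.12; starts 0.025 to 0.07 out. It runs on plain runners: about 1.5 N of friction plus 6 N per m/s, stays where left, 0.5 kg
- wide_drawer_face (a point): centre of the outer face (the side towards the robot) of the wider drawer's front panel, which is 121 mm wide, 84 mm high (from 6 to 90 mm above the worktop) and 15 mm thick, plain, with no handle, only a painted dark dot standing for a finger hole. It moves with the drawer. This point is 50 mm above the worktop. x axis: level, the direction in which the drawer is pushed shut; z up.
- narrow_drawer (a joint): travel of the narrower drawer (on the chest's -y side), m: the same meaning, starts and feel as the wide drawer
- narrow_drawer_face (a point): centre of the outer face (the side towards the robot) of the narrower drawer's front panel, which is 91 mm wide, 84 mm high (from 6 to 90 mm above the worktop) and 15 mm thick, plain, with no handle, only a painted dark dot standing for a finger hole. It moves with the drawer. This point is 50 mm above the worktop. x axis: level, the direction in which the drawer is pushed shut; z up.
- bin: painted steel bread bin, fixed to the worktop, open-topped body 200 mm deep (x) by 220 mm wide (y) by 130 mm high. Origin: on its underside, mid-width, 50 mm behind (+x of) the centre of the body. Its x axis points from its front to its hinge side, z up
- lid (a joint): angle of the bread bin's beech lid, rad: 0 = closed flat on the bin, grows as the front edge rises, pi/2 = upright; starts at 0.6 to 1.3. The hinge is stiff (about 0.6 N m of friction), so the lid stays at any angle and must be pushed all the way down; about 0.3 kg. The lid is a plain board 205 mm from hinge axis to front edge, 226 mm wide, 12 mm thick, no handle
- bin_hinge (a point): middle of the lid's hinge axis, at the bin's far upper rim, 130 mm above the worktop; axes as the bin's, hinge axis along y. The hinge axis lies in the lid's lower face, so the closed lid's top is 12 mm higher than this point
- lid_edge (a point): middle of the lid's free (front) edge, on its outer face (the face that is on top when closed); moves with the lid. x along the lid from the free edge to the hinge, z out of the outer face
- mill: bystander, loose: dark wooden pepper mill, 40 mm diameter, 120 mm tall, standing between chest and bin. Origin: centre of its underside
- cup: bystander, loose: small white espresso cup without a handle, 54 mm diameter, 60 mm tall, standing near the middle, towards the robot. Origin: centre of its underside
- tin: bystander, loose: metal tea tin, 56 mm diameter, 70 mm tall, standing on the rear half of the chest's top. Origin: centre of its underside
- oil: bystander, loose: green glass oil bottle, 60 mm diameter, 210 mm tall, on the left side. Origin: centre of its underside
- jam: bystander, loose: jam jar, 60 mm diameter, 85 mm tall, on the right side. Origin: centre of its underside
- tumbler: bystander, loose: drinking glass, 68 mm diameter, 100 mm tall, on the left side. Origin: centre of its underside
- spoon: bystander, loose: wooden spoon lying flat, on the right side, about 250 mm long. Origin: on its axis, at its underside

How it is judged:
By the outcome, as a careful person would: the job done as asked, in the order asked, and still so for the second after the job is handed in, with the robot touching nothing.
It also fails if it takes over 69 s, if anything falls off the work surface, if the arm or the gripper's body presses on something with over 40 N, if the wrist force passes 120 N, or if a joint passes its speed limit or range.

## Working session

There is one attempt and no reset: what is moved stays moved. The work goes in short steps, Python scripts to look and compute and a tool call to move; the robot and the scene stay as the last step left them, time stands still between calls to the robot, and variables do not carry over. Pictures are saved under pics/ and viewed, at most 10 in all, crops included, and the job is handed in when it is done.

Besides the shell and the picture viewer there is one more tool, called after "Call:" as a command line: name --argument value ..., lists and objects as JSON in quotes. move_arm: Moves the arm, as the interface text tells. Its arguments: {"type":"object","properties":{"jaw":{"type":"array","items":{"type":"number"}},"dp":{"type":"array","items":{"type":"array","items":{"type":"number"}}},"turn":{"type":"array","items":{"type":"array","items":{"type":"number"}}},"force":{"type":"number"}},"required":["jaw","dp","turn"]}

```bash
mkdir -p pics; ls; cat > h.py <<'E'
import numpy as np, cv2
from rig import observe, cams, ticket
def cal(n):
    c=cams.calibration(n); f=192/np.tan(np.radians(c["vertical_fov"])/2); return c,f,np.array(c["view"])
def cloud(n,d):
    c,f,V=cal(n); v,u=np.mgrid[0:384,0:512]
    P=np.stack([(u-c["cx"])/f*d,-(v-c["cy"])/f*d,-d],-1)
    return (P-V[:3,3])@V[:3,:3]
E
python3 - <<'E'
from h import *
o=observe(); print(o["time_s"],o["position"],o["tool_rot"],o["ft_force"])
ims=[]
for n in("scene","top"):
    im,d=cams.get_image(n); c,f,V=cal(n); print({k:c[k] for k in c if k!="view"},f,-V[:3,:3].T@V[:3,3])
    np.save(n+".npy",cloud(n,d)); np.save(n+"_d.npy",d); cv2.imwrite(f"pics/{n}0.png",im[...,::-1])
    P=cloud(n,d)
    for q in("wide_drawer_face","narrow_drawer_face","lid_edge","bin_hinge","chest","bin","mill","cup","tin","oil","jam","tumbler","spoon"):
        r=cams.mark_of(n,q)
        if r:
            u,v=r[0]["location"]; u=int(u*512);v=int(v*384)
            print(n,q,round(r[0]["p"],2),u,v,P[min(v,383),min(u,511)].round(3))
E
```

```text
pics
0.0 [ 0.17910648 -0.519701    0.23071126] [[ 9.45468925e-01  3.25712264e-01 -1.82712496e-04]
 [ 3.25712169e-01 -9.45467820e-01  1.47790917e-03]
 [ 3.08624356e-04 -1.45682888e-03 -9.99998891e-01]] [-0.63992684  0.81006816 -0.2254854 ]
{'vertical_fov': 44.51673260125085, 'cx': 251.0611946474289, 'cy': 191.93759596667465} 469.1150408754221 [ 0.15516112 -1.18658247  1.07578776]
scene wide_drawer_face 0.67 243 247 [ 0.468 -0.154  0.036]
scene narrow_drawer_face 0.88 250 271 [ 0.448 -0.287  0.068]
scene lid_edge 0.7 237 116 [ 0.721  0.753 -0.001]
scene bin_hinge 0.92 271 147 [0.657 0.118 0.211]
scene chest 0.56 288 259 [ 0.557 -0.307  0.102]
scene bin 0.58 254 184 [0.589 0.099 0.08 ]
scene mill 0.75 269 215 [ 0.604 -0.022  0.027]
scene cup 0.49 229 223 [ 0.463 -0.011  0.019]
scene oil 0.76 224 149 [0.538 0.313 0.109]
scene jam 0.62 272 342 [ 0.434 -0.514  0.039]
scene tumbler 0.9 191 153 [0.433 0.459 0.023]
scene spoon 0.9 326 327 [ 0.594 -0.501  0.018]
{'vertical_fov': 55.017119221018575, 'cx': 254.78088768603664, 'cy': 187.70177944135483} 368.6940762748921 [ 0.46817601 -0.0176757   1.46097541]
top narrow_drawer_face 0.55 327 214 [ 0.448 -0.271  0.086]
top lid_edge 0.62 186 182 [0.564 0.211 0.293]
top bin_hinge 0.57 187 147 [0.704 0.235 0.141]
top chest 0.86 308 170 [ 0.612 -0.204  0.103]
top bin 0.88 193 166 [0.623 0.199 0.23 ]
top mill 0.48 251 175 [0.6   0.007 0.103]
top cup 0.49 252 212 [0.462 0.009 0.002]
top tin 0.5 325 162 [ 0.633 -0.258  0.158]
top oil 0.76 132 185 [0.578 0.465 0.057]
top jam 0.49 382 213 [ 0.447 -0.476  0.083]
top tumbler 0.78 129 219 [0.449 0.464 0.092]
top spoon 0.79 378 170 [ 0.617 -0.498 -0.009]
```

View pics/top0.png

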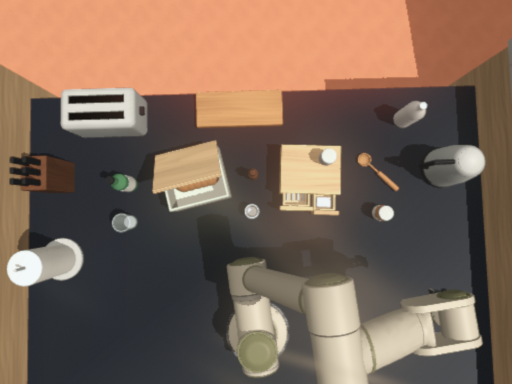

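View pics/scene0.png

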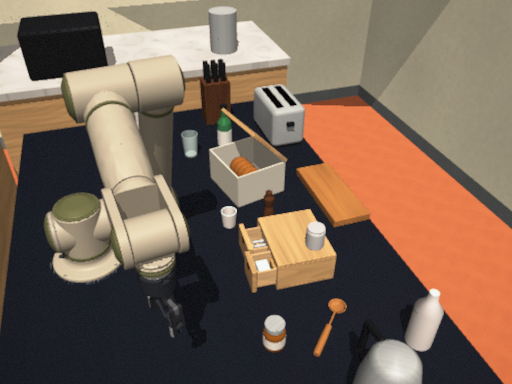

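```bash
python3 - <<'E'
import numpy as np,cv2
P=np.load("top.npy"); 
x,y,z=P[...,0],P[...,1],P[...,2]
# chest top
m=(abs(z-.1)<.008)&(y<-.05)&(y>-.4)&(x>.4)&(x<.75)
print("chest top",cv2.minAreaRect(P[m][:,:2].astype(np.float32)),m.sum())
m=(abs(z-.088)<.008)&(y<-.05)&(y>-.4)&(x>.35)&(x<.52)
print("drawer-ish",m.sum(),P[m].min(0),P[m].max(0))
# height map of rows around the drawers (x bins)
for v in range(180,235,4): print(v,[tuple(P[v,u].round(3)) for u in (290,305,320,335)])
# lid: plane fit
m=(y>.1)&(y<.38)&(x>.45)&(x<.75)&(z>.15); Q=P[m]
for _ in range(5):
    c=Q.mean(0); n=np.linalg.svd(Q-c,full_matrices=False)[2][2]; n*=np.sign(n[2]); e=(Q-c)@n; Q=Q[abs(e)<max(.006,2*e.std())]
print("lid",c,n,np.degrees(np.arccos(n[2])),Q[Q[:,2].argmax()],Q.min(0),Q.max(0),e.std(),len(Q))
E
```

```text
chest top ((0.5805985927581787, -0.20976081490516663), (0.22026467323303223, 0.2546195387840271), 86.40062713623047) 2635
drawer-ish 231 [ 0.44732734 -0.31280231  0.08017875] [ 0.48345412 -0.09709608  0.09534976]
180 [(np.float64(0.578), np.float64(-0.137), np.float64(0.096)), (np.float64(0.576), np.float64(-0.192), np.float64(0.101)), (np.float64(0.575), np.float64(-0.248), np.float64(0.096)), (np.float64(0.573), np.float64(-0.303), np.float64(0.097))]
184 [(np.float64(0.563), np.float64(-0.137), np.float64(0.095)), (np.float64(0.561), np.float64(-0.191), np.float64(0.103)), (np.float64(0.559), np.float64(-0.246), np.float64(0.105)), (np.float64(0.558), np.float64(-0.302), np.float64(0.101))]
188 [(np.float64(0.547), np.float64(-0.135), np.float64(0.104)), (np.float64(0.547), np.float64(-0.192), np.float64(0.095)), (np.float64(0.545), np.float64(-0.247), np.float64(0.098)), (np.float64(0.543), np.float64(-0.302), np.float64(0.099))]
192 [(np.float64(0.533), np.float64(-0.135), np.float64(0.099)), (np.float64(0.531), np.float64(-0.19), np.float64(0.104)), (np.float64(0.53), np.float6
[... 2054 characters left out ...]
t64(0.396), np.float64(-0.14), np.float64(-0.002)), (np.float64(0.394), np.float64(-0.199), np.float64(-0.004)), (np.float64(0.393), np.float64(-0.257), np.float64(0.003)), (np.float64(0.391), np.float64(-0.316), np.float64(0.001))]
232 [(np.float64(0.38), np.float64(-0.139), np.float64(-0.003)), (np.float64(0.379), np.float64(-0.198), np.float64(-0.0)), (np.float64(0.377), np.float64(-0.256), np.float64(0.005)), (np.float64(0.376), np.float64(-0.316), np.float64(-0.0))]
lid [0.62226522 0.2251995  0.22544987] [0.7024693  0.16010742 0.69347133] 46.094473013485946 [0.56435917 0.21108131 0.29273052] [0.53875964 0.10271074 0.15002642] [0.7142344  0.34923964 0.29273052] 0.0016223803376032493 2195
```

The top view shows the chest at about (310,170) with both drawers out towards the robot (fronts near rows 208 and 212). The bin is at (193,175), its lid half raised and hinged on the far side, with the cup at (252,212) and the mill at (253,174). Next I compute exact directions and targets.

```bash
python3 - <<'E'
import numpy as np,cv2
P=np.load("top.npy"); x,y,z=P[...,0],P[...,1],P[...,2]
m=(abs(z-.1)<.009)&(y<-.07)&(y>-.34)&(x>.515)&(x<.75)
r=cv2.minAreaRect(P[m][:,:2].astype(np.float32)); print(r); 
# front edge line: smallest x per column
def front(mask):
    Q=P[mask]; ys=np.round(Q[:,1]/.004).astype(int); L=np.array([Q[ys==k][Q[ys==k][:,0].argmin(),:2] for k in np.unique(ys)])
    return L
L=front(m)[2:-2]; print("chest front slope", np.polyfit(L[:,1],L[:,0],1))
m=(abs(z-.09)<.012)&(y<-.07)&(y>-.34)&(x>.43)&(x<.505)
L=front(m); print(L.round(3).tolist())
# hinge
n=np.array([.7025,.1601,.6935]);c=np.array([.6223,.2252,.2254]); ax=np.array([n[0],n[1],0]);ax/=np.hypot(*n[:2]); th=np.arccos(n[2])
along=np.array([np.cos(th)*ax[0],np.cos(th)*ax[1],-np.sin(th)])
# lid extents across width
yv=np.array([-ax[1],ax[0],0]); m=(y>.08)&(y<.4)&(x>.45)&(x<.78)&(z>.12); Q=P[m]; Q=Q[abs((Q-c)@n)<.006]
w=(Q-c)@yv; a=(Q-c)@along; print("w",np.percentile(w,[.5,99.5]),"a",np.percentile(a,[.5,99.5]),ax,th)
wm=np.percentile(w,[.5,99.5]).mean(); e=c+along*np.percentile(a,.5)+yv*wm; print("edge",e,"hinge",e+along*.205-n*.012, "along",along)
E
```

```text
((0.6176084280014038, -0.21256127953529358), (0.2202444225549698, 0.18101046979427338), 86.72489929199219)
chest front slope [0.02925467 0.53582388]
[[0.451, -0.313], [0.447, -0.307], [0.447, -0.303], [0.448, -0.3], [0.448, -0.295], [0.448, -0.294], [0.448, -0.289], [0.448, -0.285], [0.448, -0.281], [0.448, -0.275], [0.448, -0.271], [0.448, -0.266], [0.448, -0.263], [0.448, -0.261], [0.452, -0.256], [0.452, -0.252], [0.453, -0.248], [0.453, -0.245], [0.453, -0.241], [0.453, -0.237], [0.453, -0.233], [0.453, -0.229], [0.453, -0.223], [0.468, -0.216], [0.465, -0.213], [0.465, -0.207], [0.465, -0.205], [0.465, -0.201], [0.469, -0.198], [0.469, -0.194], [0.469, -0.19], [0.469, -0.183], [0.469, -0.179], [0.469, -0.175], [0.469, -0.172], [0.469, -0.168], [0.47, -0.164], [0.473, -0.16], [0.47, -0.157], [0.47, -0.152], [0.47, -0.149], [0.47, -0.145], [0.47, -0.141], [0.47, -0.134], [0.47, -0.13], [0.47, -0.127], [0.471, -0.123], [0.471, -0.119], [0.471, -0.116], [0.471, -0.112], [0.471, -0.108], [0.471, -0.104], [0.471, -0.101], [0.471, -0.097]]
w [-0.11183242  0.11121613] a [-0.08663442  0.11808252] [0.97500044 0.22220295 0.        ] 0.8044605309058375
edge [0.5637895  0.21154939 0.28781634] hinge [0.69397287 0.24121823 0.13180074] along [ 0.6761628   0.15409774 -0.72045663]
```

Call:
move_arm --jaw '[0, 0, 0, 0, 0, 0, 0, 0]' --dp '[[0, -3, 0], [0, -3, 0], [0, -3, 0], [0, -3, 0], [0, -3, 0], [0, -3, 0], [0, 0, 0], [0, 0, 0]]' --turn '[[0, 0, 0], [0, 0, 0], [0, 0, 0], [0, 0, 0], [0, 0, 0], [0, 0, 0], [0, 0, 0], [0, 0, 0]]'

```text
time_s: 2.07
position: [0.1204, -0.3492, 0.2319]
tool_rot: [[0.946, 0.325, 0.0], [0.325, -0.946, -0.002], [-0.0, 0.001, -1.0]]
ft_force: [0.3, -0.5, -0.2]
grip_width: 0.0001
gripper_force: 0.0
```

Call:
move_arm --jaw '[0, 0, 0, 0, 0, 0, 0, 0, 0, 0, 0, 0]' --dp '[[0, 0, 0], [0, 0, 0], [0, 0, 0], [0, 0, 0], [3.5, -1.25, 0], [3.5, -1.25, 0], [3.5, -1.25, 0], [3.5, -1.25, 0], [3.5, -1.25, 0], [3.5, -1.25, 0], [3.5, -1.25, 0], [3.5, -1.25, 0]]' --turn '[[0, 0, 0.096], [0, 0, 0.096], [0, 0, 0.096], [0, 0, 0.096], [0, 0, 0], [0, 0, 0], [0, 0, 0], [0, 0, 0], [0, 0, 0], [0, 0, 0], [0, 0, 0], [0, 0, 0]]'

```text
time_s: 3.07
position: [0.4081, -0.2642, 0.2311]
tool_rot: [[0.999, -0.052, 0.0], [-0.052, -0.999, -0.0], [0.0, 0.0, -1.0]]
ft_force: [-0.2, -0.4, -0.5]
grip_width: 0.0003
gripper_force: 0.0
```

Call:
move_arm --jaw '[0, 0, 0, 0, 0, 0, 0, 0, 0]' --dp '[[0, 0, 0], [0, 0, 2.6], [0, 0, 2.6], [0, 0, 2.6], [0, 0, 2.6], [0, 0, 2.6], [0, 0, 2.6], [0, 0, 2.6], [0, 0, 0]]' --turn '[[0, 0, 0], [0, 0, 0], [0, 0, 0], [0, 0, 0], [0, 0, 0], [0, 0, 0], [0, 0, 0], [0, 0, 0], [0, 0, 0]]'

```text
time_s: 3.82
position: [0.4044, -0.2636, 0.0453]
tool_rot: [[0.999, -0.052, -0.005], [-0.052, -0.999, 0.005], [-0.005, -0.005, -1.0]]
ft_force: [-0.7, 1.0, -0.5]
grip_width: 0.0001
gripper_force: 0.0
```

Call:
move_arm --jaw '[0, 0, 0, 0, 0, 0, 0, 0, 0, 0, 0, 0]' --dp '[[0.6, 0, 0], [0.6, 0, 0], [0.6, 0, 0], [0.6, 0, 0], [0.3, 0, 0], [0.3, 0, 0], [0.3, 0, 0], [0.3, 0, 0], [0.3, 0, 0], [0.3, 0, 0], [0.3, 0, 0], [0.3, 0, 0]]' --turn '[[0, 0, 0], [0, 0, 0], [0, 0, 0], [0, 0, 0], [0, 0, 0], [0, 0, 0], [0, 0, 0], [0, 0, 0], [0, 0, 0], [0, 0, 0], [0, 0, 0], [0, 0, 0]]'

```text
time_s: 4.82
position: [0.4535, -0.2671, 0.0493]
tool_rot: [[0.999, -0.052, -0.0], [-0.052, -0.999, 0.0], [-0.0, -0.0, -1.0]]
ft_force: [-1.1, 0.5, 1.0]
grip_width: -0.0
gripper_force: 0.0
```

Call:
move_arm --jaw '[0, 0, 0, 0, 0, 0, 0, 0, 0, 0, 0, 0]' --dp '[[0.3, 0, 0], [0.3, 0, 0], [0.3, 0, 0], [0.3, 0, 0], [0.3, 0, 0], [0.3, 0, 0], [0.3, 0, 0], [0.3, 0, 0], [0.3, 0, 0], [0.3, 0, 0], [0.2, 0, 0], [0.2, 0, 0]]' --turn '[[0, 0, 0], [0, 0, 0], [0, 0, 0], [0, 0, 0], [0, 0, 0], [0, 0, 0], [0, 0, 0], [0, 0, 0], [0, 0, 0], [0, 0, 0], [0, 0, 0], [0, 0, 0]]'

```text
time_s: 5.82
position: [0.4875, -0.2688, 0.0493]
tool_rot: [[0.999, -0.052, -0.0], [-0.052, -0.999, 0.0], [-0.0, -0.0, -1.0]]
ft_force: [-1.9, -0.3, 1.5]
grip_width: -0.0005
gripper_force: 0.0
```

Expected stop is near x=0.498, so I slow down.

Call:
move_arm --jaw '[0, 0, 0, 0, 0, 0, 0, 0]' --dp '[[0.1, 0, 0], [0.1, 0, 0], [0.1, 0, 0], [0.1, 0, 0], [0.1, 0, 0], [0.1, 0, 0], [0.1, 0, 0], [0, 0, 0]]' --turn '[[0, 0, 0], [0, 0, 0], [0, 0, 0], [0, 0, 0], [0, 0, 0], [0, 0, 0], [0, 0, 0], [0, 0, 0]]'

```text
time_s: 6.48
position: [0.4944, -0.2692, 0.0493]
tool_rot: [[0.999, -0.052, 0.0], [-0.052, -0.999, -0.0], [0.0, 0.0, -1.0]]
ft_force: [0.1, 0.4, -0.3]
grip_width: 0.0
gripper_force: 0.0
```

Call:
move_arm --jaw '[0, 0, 0, 0]' --dp '[[0.1, 0, 0], [0.1, 0, 0], [0.1, 0, 0], [0, 0, 0]]' --turn '[[0, 0, 0], [0, 0, 0], [0, 0, 0], [0, 0, 0]]'

```text
time_s: 6.82
position: [0.497, -0.2692, 0.0492]
tool_rot: [[0.999, -0.052, -0.001], [-0.052, -0.999, 0.0], [-0.001, -0.0, -1.0]]
ft_force: [-3.3, -0.2, 1.1]
grip_width: -0.0001
gripper_force: 0.0
```

Call:
move_arm --jaw '[0, 0, 0]' --dp '[[0.1, 0, 0], [0.1, 0, 0], [0, 0, 0]]' --turn '[[0, 0, 0], [0, 0, 0], [0, 0, 0]]'

```text
time_s: 7.07
position: [0.4971, -0.2691, 0.0492]
tool_rot: [[0.999, -0.052, -0.005], [-0.052, -0.999, 0.001], [-0.005, -0.001, -1.0]]
ft_force: [-15.4, -0.2, 6.4]
grip_width: 0.0003
gripper_force: 0.0
```

Call:
move_arm --jaw '[0, 0, 0, 0, 0, 0, 0, 0, 0, 0, 0]' --dp '[[-0.4, 0, 0], [-1, 0, 0], [-2, 0, 0], [-2, 0, 0], [-2, 0, 0], [0, -2.7, 0], [0, -2.7, 0], [0, -2.7, 0], [0, -2.7, 0], [0, 0, 0], [0, 0, 0]]' --turn '[[0, 0, 0], [0, 0, 0], [0, 0, 0], [0, 0, 0], [0, 0, 0], [0, 0, 0], [0, 0, 0], [0, 0, 0], [0, 0, 0], [0, 0, 0], [0, 0, 0]]'

```text
time_s: 7.98
position: [0.4314, -0.1569, 0.0496]
tool_rot: [[0.999, -0.05, 0.001], [-0.05, -0.999, -0.0], [0.001, 0.0, -1.0]]
ft_force: [-0.8, -1.7, -0.5]
grip_width: -0.0003
gripper_force: 0.0
```

Call:
move_arm --jaw '[0, 0, 0, 0, 0, 0, 0, 0, 0, 0, 0, 0]' --dp '[[0.5, 0, 0], [0.5, 0, 0], [0.5, 0, 0], [0.5, 0, 0], [0.5, 0, 0], [0.3, 0, 0], [0.3, 0, 0], [0.3, 0, 0], [0.3, 0, 0], [0.3, 0, 0], [0.3, 0, 0], [0.3, 0, 0]]' --turn '[[0, 0, 0], [0, 0, 0], [0, 0, 0], [0, 0, 0], [0, 0, 0], [0, 0, 0], [0, 0, 0], [0, 0, 0], [0, 0, 0], [0, 0, 0], [0, 0, 0], [0, 0, 0]]'

```text
time_s: 8.98
position: [0.4771, -0.1601, 0.0493]
tool_rot: [[0.999, -0.052, -0.0], [-0.052, -0.999, 0.0], [-0.0, -0.0, -1.0]]
ft_force: [-1.5, -0.5, -0.2]
grip_width: 0.0001
gripper_force: 0.0
```

Call:
move_arm --jaw '[0, 0, 0, 0, 0, 0, 0, 0, 0, 0]' --dp '[[0.3, 0, 0], [0.3, 0, 0], [0.3, 0, 0], [0.3, 0, 0], [0.3, 0, 0], [0.3, 0, 0], [0.2, 0, 0], [0.1, 0, 0], [0.1, 0, 0], [0, 0, 0]]' --turn '[[0, 0, 0], [0, 0, 0], [0, 0, 0], [0, 0, 0], [0, 0, 0], [0, 0, 0], [0, 0, 0], [0, 0, 0], [0, 0, 0], [0, 0, 0]]'

```text
time_s: 9.82
position: [0.4991, -0.1613, 0.0494]
tool_rot: [[0.999, -0.052, 0.0], [-0.052, -0.999, -0.0], [0.0, 0.0, -1.0]]
ft_force: [-0.6, 0.4, 0.0]
grip_width: -0.0001
gripper_force: 0.0
```

Call:
move_arm --jaw '[0, 0, 0, 0]' --dp '[[0.1, 0, 0], [0.1, 0, 0], [0.1, 0, 0], [0, 0, 0]]' --turn '[[0, 0, 0], [0, 0, 0], [0, 0, 0], [0, 0, 0]]'

```text
time_s: 10.15
position: [0.5021, -0.1615, 0.0494]
tool_rot: [[0.999, -0.052, 0.0], [-0.052, -0.999, -0.0], [0.0, 0.0, -1.0]]
ft_force: [-0.5, -0.2, 0.1]
grip_width: -0.0002
gripper_force: 0.0
```

Call:
move_arm --jaw '[0, 0, 0, 0]' --dp '[[0.1, 0, 0], [0.1, 0, 0], [0.1, 0, 0], [0, 0, 0]]' --turn '[[0, 0, 0], [0, 0, 0], [0, 0, 0], [0, 0, 0]]'

```text
time_s: 10.48
position: [0.5029, -0.1612, 0.0491]
tool_rot: [[0.999, -0.052, -0.005], [-0.052, -0.999, 0.001], [-0.005, -0.001, -1.0]]
ft_force: [-12.1, -1.2, 5.9]
grip_width: -0.0
gripper_force: 0.0
```

Call:
move_arm --jaw '[0, 0, 0, 0, 0, 0, 0, 0, 0, 0, 0, 0]' --dp '[[-0.4, 0, 0], [-1.6, 0, 0], [-2, 0, 0], [0, 0, -3.9], [0, 0, -3.9], [0, 0, -3.9], [0, 0, -3.9], [0, 0, -3.9], [0, 0, -3.9], [0, 0, -3.9], [0, 0, -3.9], [0, 0, -3.9]]' --turn '[[0, 0, 0], [0, 0, 0], [0, 0, 0], [0, 0, 0], [0, 0, 0], [0, 0, 0], [0, 0, 0], [0, 0, 0], [0, 0, 0], [0, 0, -0.092], [0, 0, -0.092], [0, 0, -0.092]]'

```text
time_s: 11.48
position: [0.4646, -0.1592, 0.4027]
tool_rot: [[0.974, 0.227, 0.002], [0.227, -0.974, -0.001], [0.001, 0.001, -1.0]]
ft_force: [0.7, -1.0, -1.0]
grip_width: 0.0002
gripper_force: 0.0
```

```bash
python3 - <<'E'
from h import *
o=observe(); print(o["time_s"],o["position"],o["tool_rot"][0])
im,d=cams.get_image("top"); cv2.imwrite("pics/top1.png",cv2.resize(im[120:250,130:400,::-1],None,fx=2.9,fy=2.9))
P=cloud("top",d); x,y,z=P[...,0],P[...,1],P[...,2]
for y0 in(-.12,-.16,-.25,-.29):
    m=(abs(z-.092)<.02)&(abs(y-y0)<.01)&(x>.42)&(x<.6); print(y0,np.round(np.percentile(x[m],[1,5]),3))
p=np.array([.625,.225,.40]); print((p-o["position"])@o["tool_rot"]*100)
E
```

```text
11.4833 [ 0.46461843 -0.1591714   0.40268973] [0.97398256 0.22661768 0.00154991]
-0.12 [0.519 0.523]
-0.16 [0.522 0.529]
-0.25 [0.551 0.554]
-0.29 [0.525 0.529]
[ 24.32656275 -33.78337665   0.27070721]
```

Call:
move_arm --jaw '[0, 0, 0, 0, 0, 0, 0, 0, 0, 0, 0, 0]' --dp '[[2.2, -3.07, 0], [2.2, -3.07, 0], [2.2, -3.07, 0], [2.2, -3.07, 0], [2.2, -3.07, 0], [2.2, -3.07, 0], [2.2, -3.07, 0], [2.2, -3.07, 0], [2.2, -3.07, 0], [2.2, -3.07, 0], [2.2, -3.07, 0], [0, 0, 0]]' --turn '[[0, 0, 0], [0, 0, 0], [0, 0, 0], [0, 0, 0], [0, 0, 0], [0, 0, 0], [0, 0, 0], [0, 0, 0], [0, 0, 0], [0, 0, 0], [0, 0, 0], [0, 0, 0]]'

```text
time_s: 12.53
position: [0.6274, 0.2291, 0.3972]
tool_rot: [[0.974, 0.227, -0.003], [0.227, -0.974, 0.001], [-0.002, -0.002, -1.0]]
ft_force: [0.2, 0.2, -2.0]
grip_width: -0.0001
gripper_force: 0.0
```

```bash
python3 - <<'E'
from h import *
o=observe(); print(o["time_s"],o["position"],o["q"])
ims=[cams.get_image(n) for n in("top","scene")]
cv2.imwrite("pics/both1.png",np.vstack([cv2.resize(ims[0][0][120:250,110:380,::-1],(620,298)),cv2.resize(ims[1][0][100:300,150:350,::-1],(298,298)).repeat(1,0) if 0 else cv2.copyMakeBorder(cv2.resize(ims[1][0][90:300,140:360,::-1],(312,298)),0,0,0,308,0)]))
P=cloud("top",ims[0][1]); x,y,z=P[...,0],P[...,1],P[...,2]
for y0 in(-.12,-.16,-.25,-.29):
    m=(abs(z-.092)<.02)&(abs(y-y0)<.01)&(x>.42)&(x<.6); print(y0,np.round(np.percentile(x[m],[1,5]),3) if m.any() else None)
# lid path in tool frame, fingertip corner 11 mm towards -x
R=np.array(o["tool_rot"]); H=np.array([.694,.241,.130]); ax=np.array([.975,.222,0]); p=np.array(o["position"]);r=.17
def T(t,g=0): return H+ax*(-r*np.cos(t)+(.012+g)*np.sin(t)+.011)+np.array([0,0,r*np.sin(t)+(.012+g)*np.cos(t)])
pts=[T(.8045,.04),T(.8045,.012)]+[T(t) for t in np.arange(.8,-.01,-.1)]
for q in pts: print(q.round(3),((q-p)@R*100).round(2)); p=q
E
```

```text
12.5333 [0.6273573  0.22909647 0.39724214] [9.89621782e+00 3.41211424e+01 2.68763453e+01 9.36208754e-02
 1.19143923e+02 8.67970486e+01]
-0.12 [0.519 0.523]
-0.16 [0.515 0.518]
-0.25 [0.512 0.515]
-0.29 [0.511 0.514]
[0.626 0.226 0.289] [-0.16  0.33 10.87]
[0.607 0.221 0.269] [-2.01 -0.01  1.95]
[0.598 0.219 0.26 ] [-0.92 -0.    0.88]
[0.585 0.216 0.249] [-1.24 -0.01  1.16]
[0.575 0.214 0.236] [-1.12 -0.    1.28]
[0.565 0.212 0.222] [-0.99 -0.    1.39]
[0.557 0.21  0.207] [-0.84 -0.    1.48]
[0.55  0.208 0.192] [-0.69 -0.    1.56]
[0.545 0.207 0.176] [-0.53 -0.    1.62]
[0.541 0.206 0.159] [-0.37  0.    1.66]
[0.539 0.206 0.142] [-0.2   0.    1.69]
```

View pics/both1.png

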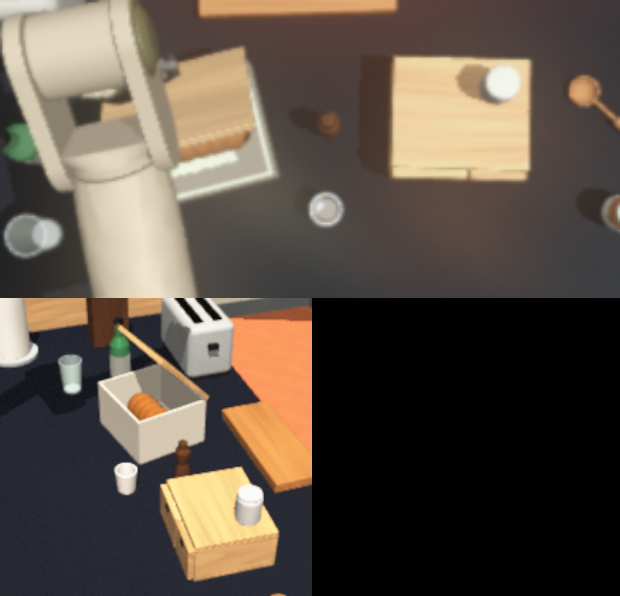

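Both drawers now read as closed: one flush line at x≈0.512–0.519. The finger is above and behind the lid's outer face, so I descend and follow the arc.

Call:
move_arm --jaw '[0, 0, 0, 0, 0, 0, 0, 0, 0, 0, 0, 0]' --dp '[[0, 0.1, 2.7], [0, 0.1, 2.7], [0, 0.1, 2.7], [-0.1, 0, 2.7], [-0.5, 0, 0.5], [-0.5, 0, 0.5], [-0.5, 0, 0.5], [-0.5, 0, 0.45], [-0.3, 0, 0.3], [-0.3, 0, 0.3], [-0.3, 0, 0.3], [0, 0, 0]]' --turn '[[0, 0, 0], [0, 0, 0], [0, 0, 0], [0, 0, 0], [0, 0, 0], [0, 0, 0], [0, 0, 0], [0, 0, 0], [0, 0, 0], [0, 0, 0], [0, 0, 0], [0, 0, 0]]'

```text
time_s: 13.63
position: [0.5969, 0.2134, 0.2638]
tool_rot: [[0.975, 0.221, -0.0], [0.221, -0.975, -0.0], [-0.0, 0.0, -1.0]]
ft_force: [-0.1, 0.2, -1.4]
grip_width: 0.0001
gripper_force: 0.0
```

Call:
move_arm --jaw '[0, 0, 0, 0, 0, 0, 0, 0, 0, 0, 0, 0]' --dp '[[-0.3, 0, 0.3], [-0.41, 0, 0.39], [-0.41, 0, 0.39], [-0.41, 0, 0.39], [-0.37, 0, 0.43], [-0.37, 0, 0.43], [-0.37, 0, 0.43], [-0.33, 0, 0.46], [-0.33, 0, 0.46], [-0.33, 0, 0.46], [-0.28, 0, 0.49], [-0.28, 0, 0.49]]' --turn '[[0, 0, 0], [0, 0, 0], [0, 0, 0], [0, 0, 0], [0, 0, 0], [0, 0, 0], [0, 0, 0], [0, 0, 0], [0, 0, 0], [0, 0, 0], [0, 0, 0], [0, 0, 0]]'

```text
time_s: 14.63
position: [0.5562, 0.2046, 0.2121]
tool_rot: [[0.975, 0.222, -0.0], [0.222, -0.975, 0.0], [-0.0, -0.0, -1.0]]
ft_force: [2.2, -0.8, 1.1]
grip_width: -0.0001
gripper_force: 1.0
```

Call:
move_arm --jaw '[0, 0, 0, 0, 0, 0, 0, 0, 0, 0, 0, 0]' --dp '[[-0.25, 0, 0.5], [-0.25, 0, 0.5], [-0.23, 0, 0.52], [-0.23, 0, 0.52], [-0.23, 0, 0.52], [-0.18, 0, 0.54], [-0.18, 0, 0.54], [-0.18, 0, 0.54], [-0.12, 0, 0.5], [-0.12, 0, 0.5], [-0.12, 0, 0.4], [0, 0, 0]]' --turn '[[0, 0, 0], [0, 0, 0], [0, 0, 0], [0, 0, 0], [0, 0, 0], [0, 0, 0], [0, 0, 0], [0, 0, 0], [0, 0, 0], [0, 0, 0], [0, 0, 0], [0, 0, 0]]'

```text
time_s: 15.63
position: [0.5354, 0.1998, 0.1558]
tool_rot: [[0.975, 0.222, -0.002], [0.222, -0.975, -0.0], [-0.002, -0.0, -1.0]]
ft_force: [-0.5, 0.2, 1.2]
grip_width: -0.0002
gripper_force: 0.0
```

Call:
move_arm --jaw '[0, 0, 0, 0, 0, 0, 0]' --dp '[[0, 0, 0.2], [0, 0, 0.2], [0, 0, 0.2], [0, 0, 0.2], [0, 0, 0.1], [0, 0, 0.1], [0, 0, 0]]' --turn '[[0, 0, 0], [0, 0, 0], [0, 0, 0], [0, 0, 0], [0, 0, 0], [0, 0, 0], [0, 0, 0]]'

```text
time_s: 16.22
position: [0.5361, 0.2, 0.1466]
tool_rot: [[0.975, 0.222, -0.0], [0.222, -0.975, -0.0], [-0.0, -0.0, -1.0]]
ft_force: [-0.1, 0.4, -0.5]
grip_width: -0.0003
gripper_force: 0.0
```

Call:
move_arm --jaw '[0, 0, 0, 0, 0]' --dp '[[0, 0, 0.1], [0, 0, 0.1], [0, 0, 0.1], [0, 0, 0.1], [0, 0, 0]]' --turn '[[0, 0, 0], [0, 0, 0], [0, 0, 0], [0, 0, 0], [0, 0, 0]]'

```text
time_s: 16.63
position: [0.5361, 0.2, 0.1426]
tool_rot: [[0.975, 0.222, -0.0], [0.222, -0.975, -0.0], [-0.0, -0.0, -1.0]]
ft_force: [0.3, 0.2, -0.5]
grip_width: 0.0001
gripper_force: 0.0
```

Call:
move_arm --jaw '[0, 0, 0]' --dp '[[0, 0, 0.1], [0, 0, 0.1], [0, 0, 0]]' --turn '[[0, 0, 0], [0, 0, 0], [0, 0, 0]]'

```text
time_s: 16.88
position: [0.5363, 0.2, 0.1424]
tool_rot: [[0.975, 0.222, 0.002], [0.222, -0.975, 0.0], [0.002, 0.0, -1.0]]
ft_force: [-5.1, -1.4, 13.2]
grip_width: 0.0
gripper_force: 6.9
```

The lid bottoms out at z=0.142 with 13 N. I'll retreat and check.

Call:
move_arm --jaw '[0, 0, 0, 0, 0, 0, 0, 0, 0, 0, 0, 0]' --dp '[[0, 0, -0.3], [0, 0, -1], [0, 0, -3], [0, 0, -3], [0, 0, -3], [0, 0, -3], [-3, 0, -2], [-3, 0, 0], [-3, 0, 0], [-3, 0, 0], [-3, 0, 0], [0, 0, 0]]' --turn '[[0, 0, 0], [0, 0, 0], [0, 0, 0], [0, 0, 0], [0, 0, 0], [0, 0, 0], [0, 0, 0], [0, 0, 0], [0, 0, 0], [0, 0, 0], [0, 0, 0], [0, 0, 0]]'

```text
time_s: 17.88
position: [0.3858, 0.1663, 0.2948]
tool_rot: [[0.975, 0.222, 0.0], [0.222, -0.975, 0.0], [0.0, 0.0, -1.0]]
ft_force: [0.8, 0.2, 0.5]
grip_width: 0.0002
gripper_force: 0.0
```

```bash
python3 - <<'E'
from h import *
o=observe(); print(o["time_s"],o["position"],o["ft_force"])
im,d=cams.get_image("top"); im2,_=cams.get_image("scene")
cv2.imwrite("pics/end.png",np.vstack([cv2.resize(im[110:250,100:400,::-1],(600,280)),cv2.copyMakeBorder(cv2.resize(im2[70:350,140:400,::-1],(290,312)),0,0,0,310,0)]))
P=cloud("top",d); x,y,z=P[...,0],P[...,1],P[...,2]
u=(P-np.array([.694,.241,.13])); a=u@np.array([.975,.222,0]); w=u@np.array([-.222,.975,0])
for lo in(-.2,-.15,-.1,-.05):
    m=(a>lo)&(a<lo+.04)&(abs(w)<.1)&(z<.2); print(lo,m.sum(),np.median(z[m]).round(4))
for y0 in(-.12,-.16,-.25,-.29):
    m=(abs(z-.092)<.02)&(abs(y-y0)<.01)&(x>.42)&(x<.6); print(y0,np.round(np.percentile(x[m],[1,5]),3))
E
```

```text
17.8833 [0.38582495 0.16625521 0.29482098] [0.83506245 0.21559258 0.53756072]
-0.2 669 0.1416
-0.15 617 0.1419
-0.1 617 0.1417
-0.05 609 0.1417
-0.12 [0.519 0.522]
-0.16 [0.514 0.518]
-0.25 [0.512 0.515]
-0.29 [0.511 0.514]
```

View pics/end.png

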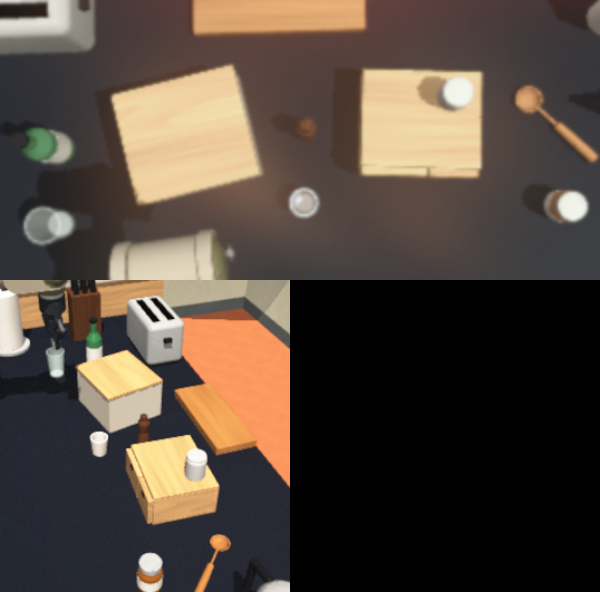

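The lid lies flat at z=0.142 along its whole depth. Both drawer fronts line up against the carcass, and all the bystanders are where they were.

```bash
python3 -c "
from rig import ticket
print(ticket.close_job())"
```

```text
the job is handed in; nothing more can be done
None
```

Both drawers are pushed fully home and the bread bin lid is shut flat; nothing else visibly moved, and the job was handed in at about 18 s.

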